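# Put the cookie cutters back on their shadow tray in order of size

### The arm

A 6-joint arm with a two-finger parallel gripper is mounted at the origin on the work surface. World frame = base frame: x ahead of the robot, y to its left, z up, the work surface at z = 0. Lengths are in mm, angles in rad, forces in N, time in s.
With the tool pointing down it reaches from about 325 to 1000 mm from the base axis. Payload 5.1 kg.
Tool frame: the origin (TCP) lies midway between the tips of the shut fingers; the grasp point (between the pads) lies r.pinch_z behind it (r.pinch_z is the distance from the TCP to the grasp point, in mm); z points along the fingers, y is the line along which they close (so a half turn about z gives the same grasp; the last joint's range is limited). The gripper opens to 85 mm and grips with 20 to 120 N. Pads are 22 mm wide; open, the fingers measure 114 mm over their backs; the gripper's body (76 mm by 85 mm) begins 54 mm behind the grasp point. The pads swing forward as they close: fully open they stand 13 mm farther back than shut.
Start: joints at [1.082, 0.124, 1.65, -0, 1.367, -0.083], TCP at [256.609, 597.191, 231.322] pointing down, gripper open.
Joint ranges: [-2.61, 2.61], [-1.02, 2.33], [0.03, 2.71], [-1.35, 4.49], [0.32, 2.68], [-2.91, 2.91]. Speed limits (rad/s): [2.57, 2.57, 3.14, 3.14, 3.14, 3.14].

### API

Orientations are given as a unit quaternion [x, y, z, w].
In Python, from rig import r, viewer gives the robot as it stands.
- The arm moves only by the tool drive_tool, never from a script. Its argument "plan" is a list of rows, each an object of numbers: "x", "y", "z": the shift along the tool's x, y, z in mm; "rx", "ry", "rz": the turn, a rotation vector about the tool's x, y, z in rad; "claw": the finger opening in mm, from 0 to 85.4. In form: [{"x": .., "y": .., "z": .., "rx": .., "ry": .., "rz": .., "claw": ..}, ...]. A call has 1 to 8 rows; each row shifts and turns the commanded pose from where the row before left it, along the tool's axes as they then stand; what a row does not reach is not made up. A row lasts 1/10 s, in which the tool goes at most 50 mm and 8.59 degrees, less where a joint would pass 70% of its speed; a pose out of reach is approached as far as the arm can. A call with a gripper value outside its range is refused whole. The fingers move at their own pace and stop on an object; "force" is the grip in N (left out, the last holds). Time passes only in rows, so rows that do not move let the fingers close. It gives the time, the measured TCP pose, the force, the opening and the grip force at its end, in the units of the state.
- r.get_obs(): the state, without advancing time (a new reading comes with each control period).
- viewer.snapshot(name): name is "scene" or "top" or "wrist"; returns the picture (400x640x3 uint8, blue, green, red); there is no depth.
- viewer.camera_info(name): a dict with "fx", "fy", "cx", "cy" (pixels), "xyz" and "rotation" of the camera in the world. Camera axes: x right, y down, z forward; pixel columns grow to the right and rows downward; lengths in mm; the calibration is good to about 2 mm. A picture is of the moment at which its call begins: read the wrist's pose just before it. camera_info takes no time and is no camera call; for the wrist camera it gives the pose at the moment of the call.
- r.finish_job(): hands the job in; it is judged then, once.
The state is a dict: "clock": time; "joint_pos": joint angles; "joint_velocities": joint speeds; "tau": joint torques, N m; "tool_pos": TCP position; "eef_rot": TCP orientation; "ft_force": force on the tool from outside, world axes, zero at the start; "torque": the same for the moment, N m; "grip_width": finger opening in mm; "grip_force": force on a finger pad.
Only numpy, scipy, OpenCV 4.12 (cv2) and the standard library are available. Lean on these libraries where they do the work, as an engineer would, in place of code of your own. Each camera call takes 0.05 s, during which the arm holds its last target. There are 200 camera calls.

### The job

The dough is cut: put the set of four fluted cookie cutters back on the blue storage tray, lined up in order of size, each one upright (collar up, as it stands now) and squarely on the black shadow of its own size. Leave the cookie and the cocoa shaker on the bench where they are.

Things in the scene. Friction and masses are not known exactly. Their poses are not given: they have to be found in the camera images.
- cutter_36_center (a point): The smallest of four cream-white plastic fluted round cookie cutters: an open ring (no top, no bottom), 36 mm outside diameter, wall 3 mm, 42 mm high, 25 g nominal. It stands upright on the steel bench (z = 0) with its smooth collar up. This point is the ring's centre, half-way up (21 mm above its lower edge); z is the ring's axis, up; x and y mean nothing (it is round).
- cutter_45_center (a point): The second smallest of four cream-white plastic fluted round cookie cutters: an open ring (no top, no bottom), 45 mm outside diameter, wall 3 mm, 42 mm high, 31 g nominal. It stands upright on the steel bench (z = 0) with its smooth collar up. This point is the ring's centre, half-way up (21 mm above its lower edge); z is the ring's axis, up; x and y mean nothing (it is round).
- cutter_54_center (a point): The second largest of four cream-white plastic fluted round cookie cutters: an open ring (no top, no bottom), 54 mm outside diameter, wall 3 mm, 42 mm high, 38 g nominal. It stands upright on the steel bench (z = 0) with its smooth collar up. This point is the ring's centre, half-way up (21 mm above its lower edge); z is the ring's axis, up; x and y mean nothing (it is round).
- cutter_63_center (a point): The largest of four cream-white plastic fluted round cookie cutters: an open ring (no top, no bottom), 63 mm outside diameter, wall 3 mm, 42 mm high, 44 g nominal. It stands upright on the steel bench (z = 0) with its smooth collar up. This point is the ring's centre, half-way up (21 mm above its lower edge); z is the ring's axis, up; x and y mean nothing (it is round).
- shadow_36: The smallest of four flat black discs in a row, in order of size, on a blue tray (325 x 110 x 10 mm, fixed, lying at any angle): the shadow of the 36 mm cutter, 36 mm in diameter. Origin at its centre, on the tray's top face, 10 mm above the bench; x runs along the row from smallest to largest, y across. Centres are 66.5, 75.5, 84.5 mm apart from small to large.
- shadow_45: The second smallest of four flat black discs in a row, in order of size, on a blue tray (325 x 110 x 10 mm, fixed, lying at any angle): the shadow of the 45 mm cutter, 45 mm in diameter. Origin at its centre, on the tray's top face, 10 mm above the bench; x runs along the row from smallest to largest, y across. Centres are 66.5, 75.5, 84.5 mm apart from small to large.
- shadow_54: The second largest of four flat black discs in a row, in order of size, on a blue tray (325 x 110 x 10 mm, fixed, lying at any angle): the shadow of the 54 mm cutter, 54 mm in diameter. Origin at its centre, on the tray's top face, 10 mm above the bench; x runs along the row from smallest to largest, y across. Centres are 66.5, 75.5, 84.5 mm apart from small to large.
- shadow_63: The largest of four flat black discs in a row, in order of size, on a blue tray (325 x 110 x 10 mm, fixed, lying at any angle): the shadow of the 63 mm cutter, 63 mm in diameter. Origin at its centre, on the tray's top face, 10 mm above the bench; x runs along the row from smallest to largest, y across. Centres are 66.5, 75.5, 84.5 mm apart from small to large.
- cookie_center (a point): Loose bystander: a square chequered cookie, 42 x 42 x 10 mm, flat on the bench among the cutters; this point is its centre, 5 mm up. Its x and y run along its edges, z up.
- shaker_center (a point): Loose bystander: an upright steel cocoa shaker, 63 mm in diameter, 105 mm high, on the bench; this point is its centre, 52.5 mm up; z up.

How it is judged:
By the outcome, as a careful person would: the job done as asked, in the order asked, and still so for the second after the job is handed in, with the robot touching nothing.
It also fails if it takes over 96 s, if anything falls off the work surface, if the arm or the gripper's body presses on something with over 40 N, if the wrist force passes 120 N, or if a joint passes its speed limit or range.

## Working session

There is one attempt and no reset: what is moved stays moved. The work goes in short steps, Python scripts to look and compute and a tool call to move; the robot and the scene stay as the last step left them, time stands still between calls to the robot, and variables do not carry over. Pictures are saved under pics/ and viewed, at most 14 in all, crops included, and the job is handed in when it is done.

Besides the shell and the picture viewer there is one more tool, called after "Emit:" as a command line: name --argument value ..., lists and objects as JSON in quotes. drive_tool: Moves the arm, as the interface text tells. Its arguments: {"type":"object","properties":{"plan":{"type":"array","items":{"type":"object","properties":{"x":{"type":"number"},"y":{"type":"number"},"z":{"type":"number"},"rx":{"type":"number"},"ry":{"type":"number"},"rz":{"type":"number"},"claw":{"type":"number"}}}},"force":{"type":"number"}},"required":["plan"]}

```bash
mkdir -p pics; ls
python3 - <<'E'
from rig import r, viewer
import cv2
for n in ("top","scene"):
    im=viewer.snapshot(n); cv2.imwrite(f"pics/{n}0.png",im)
    print(viewer.camera_info(n))
print(r.pinch_z, r.get_obs())
E
```

```text
pics
{'fx': 464.89488721695835, 'fy': 464.89488721695835, 'cx': 314.6980069033725, 'cy': 200.08055230739444, 'xyz': array([513.76338784,  13.82767319, 990.77930468]), 'rotation': array([ 0.71689158, -0.69608283,  0.02582569, -0.02946508])}
{'fx': 417.6036706977927, 'fy': 417.6036706977927, 'cx': 329.4063201201984, 'cy': 198.04719131950068, 'xyz': array([1082.53879754,  166.26058233,  695.47409791]), 'rotation': array([ 0.5394511 ,  0.77338878, -0.27238046, -0.19149721])}
18.700000000000003 {'clock': 0.1, 'joint_pos': array([ 1.08239640e+00,  1.24471805e-01,  1.65156631e+00, -1.08010878e-05,
        1.36747257e+00, -8.26051417e-02]), 'joint_velocities': array([ 2.62515544e-03, -1.78530392e-06, -3.57694542e-03,  1.46196469e-03,
        4.37073479e-04, -2.67921306e-05]), 'tau': array([ 1.94054564e-04, -4.24929643e+01, -3.66655254e+01,  6.84097131e-06,
        3.90409623e-03, -1.77890206e-05]), 'tool_pos': array([256.35741027, 596.70579014, 230.13820717]), 'eef_rot': array([ 2.01506967e-01,  9.79486612e-01, -9.21680524e-04, -2.65021569e-04]), 'ft_force': array([ 0.36950954,  0.62460755, -0.65530105]), 'torque': array([ 0.00059174, -0.02829675, -0.0462589 ]), 'grip_force': 0.0, 'grip_width': 85.29509631950961}
```

View pics/top0.png

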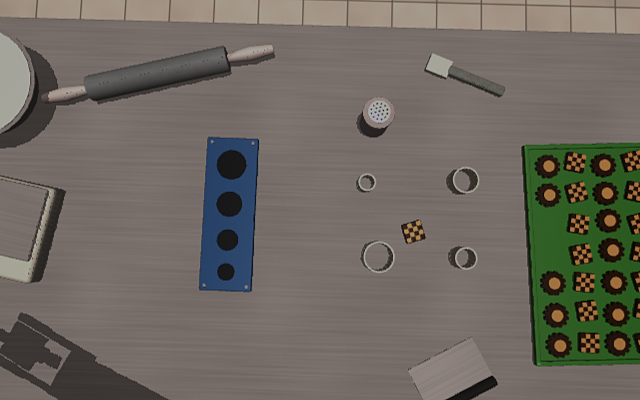

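View pics/scene0.png

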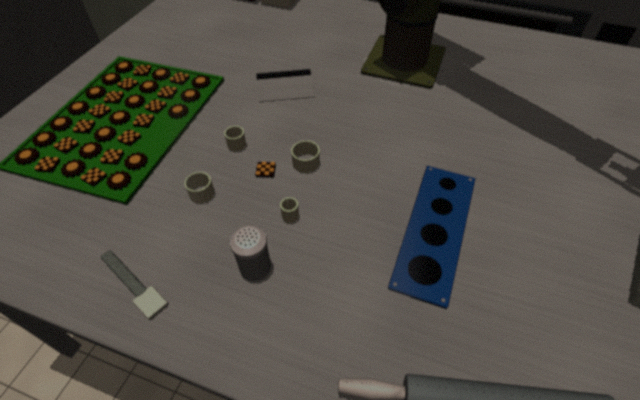

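The top view shows the tray upright at about (229,215), with its small disc at the bottom (226,272) and its large disc at the top (231,165). The cutters are at 36 (367,183), 54 (465,180), 63 (378,257) and 45 (465,258). The cookie is at (413,232) and the shaker at (377,113). The scene view agrees.

```bash
cat > h.py <<'E'
import numpy as np, cv2
from scipy.spatial.transform import Rotation as R
from rig import r, viewer
def ray(ci,uv,z):
    "pixels (n,2) -> world points on plane z"
    uv=np.atleast_2d(uv).astype(float)
    d=np.c_[(uv[:,0]-ci['cx'])/ci['fx'],(uv[:,1]-ci['cy'])/ci['fy'],np.ones(len(uv))]
    q=np.asarray(ci['rotation']); M=R.from_quat(q).as_matrix() if q.size==4 else q
    d=d@M.T; o=np.asarray(ci['xyz'])
    return (o+d*((z-o[2])/d[:,2])[:,None])[:,:2]
def pix(ci,p):
    M=R.from_quat(ci['rotation']).as_matrix(); c=(np.asarray(p,float)-ci['xyz'])@M
    return np.array([ci['fx']*c[0]/c[2]+ci['cx'],ci['fy']*c[1]/c[2]+ci['cy']])
def shot(name):
    ci=viewer.camera_info(name); return viewer.snapshot(name),ci
def masks(im):
    hsv=cv2.cvtColor(im,cv2.COLOR_BGR2HSV); g=im.max(2)
    blue=cv2.inRange(hsv,(100,120,50),(125,255,255))
    return hsv,g,blue
def circ(w):
    "least squares circle"
    A=np.c_[2*w,np.ones(len(w))]; s=np.linalg.lstsq(A,(w**2).sum(1),rcond=None)[0]
    return s[:2],np.sqrt(s[2]+s[0]**2+s[1]**2)
def discs(im,ci,amin=60):
    "black discs inside the blue tray -> world centre, radius"
    _,g,blue=masks(im); out=[]
    cs,hi=cv2.findContours(blue,cv2.RETR_CCOMP,cv2.CHAIN_APPROX_NONE)
    for c,h in zip(cs,hi[0]):
        if h[3]>=0 and cv2.contourArea(c)>amin:
            out.append((*circ(ray(ci,c[:,0],10)),cv2.contourArea(c)))
    return out
def go(x,y,z,yaw=None):
    "shift in tool axes, and rz, to reach a TCP world point; yaw = world direction of tool y"
    o=r.get_obs(); M=R.from_quat(o['eef_rot']).as_matrix()
    print('tool shift',np.round((np.array([x,y,z])-o['tool_pos'])@M,1),'tool y yaw',round(np.arctan2(M[1,1],M[0,1]),3),'z',np.round(M[:,2],3),'t',o['clock'])
    if yaw is not None:
        a=-(yaw-np.arctan2(M[1,1],M[0,1])); print('rz',round((a+np.pi/2)%np.pi-np.pi/2,3))
E
python3 - <<'E'
from h import *
im=cv2.imread('pics/top0.png'); ci=viewer.camera_info('top')
for d in discs(im,ci): print('disc',d)
hsv,g,b=masks(im)
for n,u,v in (36,367,183),(45,465,258),(54,465,180),(63,378,257):
    k=20; s=im[v-k:v+k,u-k:u+k].min(2); 
    _,m=cv2.threshold(s,0,255,cv2.THRESH_OTSU)
    c=max(cv2.findContours(m,cv2.RETR_EXTERNAL,cv2.CHAIN_APPROX_NONE)[0],key=cv2.contourArea)[:,0]+[u-k,v-k]
    print(n,circ(ray(ci,c,42)))
print('shaker',ray(ci,(378,111),105),'cookie',ray(ci,(413.5,232),10))
print(viewer.camera_info('wrist'))
E
```

```text
disc (array([435.62481406, 202.80180043]), np.float64(18.667190852589687), 251.5)
disc (array([502.05736483, 202.17575526]), np.float64(23.131543755601264), 380.0)
disc (array([577.64786234, 201.23063445]), np.float64(27.711968966114174), 536.0)
disc (array([662.07304079, 200.65007638]), np.float64(32.267530423178634), 712.5)
36 (array([627.52154611, -85.36708575]), np.float64(46.35002977201732))
45 (array([ 480.53603719, -286.83255756]), np.float64(45.431135788401065))
54 (array([ 639.56831476, -286.12506144]), np.float64(46.33302570267992))
63 (array([ 477.30584454, -110.79593716]), np.float64(45.48719983233576))
shaker [[759.91388711 -98.16052976]] cookie [[ 529.32873014 -189.67385235]]
{'fx': 345.81174277419865, 'fy': 345.81174277419865, 'cx': 323.89130825542975, 'cy': 200.99443248179608, 'xyz': array([188.68476567, 626.39212164, 372.87521741]), 'rotation': array([0.82598365, 0.54385748, 0.07997615, 0.12479532])}
```

Run:
```python
from h import *
im=cv2.imread('pics/top0.png'); ci=viewer.camera_info('top')
print(im[183,350:385].min(1), im[257,355:400].min(1))
for n,u,v in (36,367,183),(45,465,258),(54,465,180),(63,378,257):
  for th in (120,135,150):
    k=22; s=im[v-k:v+k,u-k:u+k].min(2); m=(s>th).astype(np.uint8)
    c=max(cv2.findContours(m,cv2.RETR_EXTERNAL,cv2.CHAIN_APPROX_NONE)[0],key=len)[:,0]+[u-k,v-k]
    p,q=circ(ray(ci,c,42)); print(n,th,p.round(1),q.round(1))
```

```text
[106 106 105 106 107 113  65  27  86 161 114 100 104 104 104 104 105 104
 105 106  86  52  33  22 124 157 112 102 104 105 105 105 104 105 104] [106 106 107 108 111  97  61  59  90 172 119 103 106 107 107 107 106 107
 107 107 107 107 107 106 106 105 105 106 107 105 106 107 112  64  45  40
  37  38 168 148 109 105 107 107 106]
36 120 [629.4 -86.1] 17.6
36 135 [629.3 -86. ] 17.1
36 150 [629.5 -85.6] 16.1
45 120 [ 479.6 -290. ] 22.1
45 135 [ 479.5 -289.8] 21.1
45 150 [ 480.8 -287.6] 18.7
54 120 [ 639.7 -288.9] 26.5
54 135 [ 639.5 -288.2] 26.1
54 150 [ 635.8 -284.6] 20.3
63 120 [ 476.9 -113.7] 31.1
63 135 [ 476.8 -113.4] 30.6
63 150 [ 477.1 -112.5] 29.2
```

Emit:
drive_tool --plan '[{"rz":-0.132},{"rz":-0.132},{"rz":-0.132},{"x":-15,"y":-47},{"x":-15,"y":-47},{"x":-15,"y":-47},{"x":-15,"y":-47},{"x":-15,"y":-47}]' --force 25

```text
invalid input
```

Emit:
drive_tool --plan '[{"x":-15,"y":-47},{"x":-15,"y":-47},{"x":-15,"y":-47},{"x":-15,"y":-47},{"x":-15,"y":-47},{"x":-15,"y":-47},{"x":-15,"y":-47},{"x":-15,"y":-47}]'

```text
invalid input
```

Emit:
drive_tool --plan '[{"x":-15,"y":-47},{"x":-12,"y":-47},{"x":0,"z":20},{},{}]'

```text
invalid input
```

Run:
```python
from h import *
go(476.9,-113.6,6,1.561)
im,ci=shot('wrist'); cv2.imwrite('pics/w1.png',im); print(pix(ci,(476.9,-113.6,42)),pix(ci,(529,-190,10)),ci['xyz'])
```

```text
tool shift [-483.1 -565.1  225.1] tool y yaw 1.165 z [-0.001 -0.002 -1.   ] t 0.1
rz -0.396
[-81.25632799 513.54407953] [-72.58573265 524.3437408 ] [188.68476567 626.39212164 372.87521741]
```

View pics/w1.png

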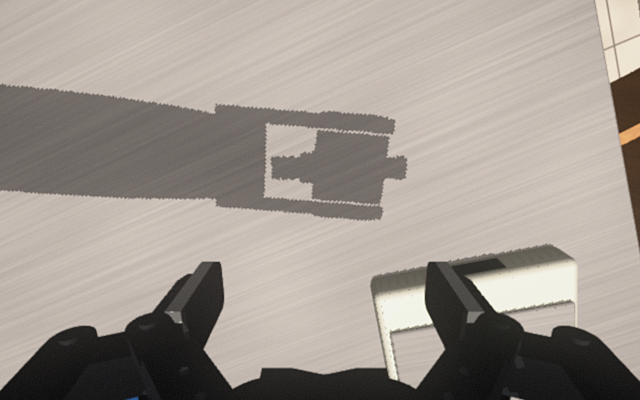

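The wrist view shows the fingers at the bottom ((205,290) and (440,290)), an empty bench and the arm's shadow. The camera looks toward the tool's +x side. The rows were refused, so I'll give every field.

Emit:
drive_tool --plan '[{"x":0,"y":0,"z":0,"rx":0,"ry":0,"rz":-0.132,"claw":85},{"x":0,"y":0,"z":0,"rx":0,"ry":0,"rz":-0.132,"claw":85},{"x":0,"y":0,"z":0,"rx":0,"ry":0,"rz":-0.132,"claw":85},{"x":-22,"y":-44,"z":0,"rx":0,"ry":0,"rz":0,"claw":85},{"x":-22,"y":-44,"z":0,"rx":0,"ry":0,"rz":0,"claw":85},{"x":-22,"y":-44,"z":0,"rx":0,"ry":0,"rz":0,"claw":85},{"x":-22,"y":-44,"z":0,"rx":0,"ry":0,"rz":0,"claw":85},{"x":-22,"y":-44,"z":0,"rx":0,"ry":0,"rz":0,"claw":85}]' --force 25

```text
clock: 0.95
tool_pos: [364.7, 374.3, 231.0]
eef_rot: [0.005, 1.0, -0.0, -0.0]
ft_force: [0.8, -0.1, 0.7]
grip_width: 85.0
grip_force: 0.0
```

Emit:
drive_tool --plan '[{"x":-20,"y":-45,"z":0,"rx":0,"ry":0,"rz":0,"claw":85},{"x":-20,"y":-45,"z":0,"rx":0,"ry":0,"rz":0,"claw":85},{"x":-20,"y":-45,"z":0,"rx":0,"ry":0,"rz":0,"claw":85},{"x":-20,"y":-45,"z":0,"rx":0,"ry":0,"rz":0,"claw":85},{"x":-20,"y":-45,"z":0,"rx":0,"ry":0,"rz":0,"claw":85},{"x":-20,"y":-45,"z":0,"rx":0,"ry":0,"rz":0,"claw":85},{"x":-20,"y":-45,"z":0,"rx":0,"ry":0,"rz":0,"claw":85},{"x":-20,"y":-45,"z":0,"rx":0,"ry":0,"rz":0,"claw":85}]'

```text
clock: 1.75
tool_pos: [521.1, 12.6, 231.2]
eef_rot: [0.005, 1.0, 0.0, 0.0]
ft_force: [0.4, 0.8, -0.8]
grip_width: 84.8
grip_force: 0.0
```

Emit:
drive_tool --plan '[{"x":-20,"y":-43,"z":0,"rx":0,"ry":0,"rz":0,"claw":85},{"x":-20,"y":-43,"z":0,"rx":0,"ry":0,"rz":0,"claw":85},{"x":-20,"y":-43,"z":0,"rx":0,"ry":0,"rz":0,"claw":85},{"x":0,"y":0,"z":0,"rx":0,"ry":0,"rz":0,"claw":85},{"x":0,"y":0,"z":0,"rx":0,"ry":0,"rz":0,"claw":85}]'

```text
clock: 2.25
tool_pos: [579.5, -115.9, 230.5]
eef_rot: [0.006, 1.0, 0.0, -0.001]
ft_force: [0.3, 0.2, -0.5]
grip_width: 85.2
grip_force: 0.0
```

Run:
```python
from h import *
go(476.9,-113.6,6,1.561)
im,ci=shot('wrist'); cv2.imwrite('pics/w2.png',im)
for p in ((476.9,-113.6,42),(479.6,-290,42),(629.4,-86,42),(529,-190,10)): print(pix(ci,p).round())
u,v=pix(ci,(476.9,-113.6,42)).astype(int); print(im[v,u-70:u+71:3].min(1));
```

```text
tool shift [102.3   0.9 224.7] tool y yaw 1.559 z [-0.001  0.001 -1.   ] t 2.25
rz -0.002
[326.  62.]
[129.  68.]
[354. 222.]
[252. 120.]
[174 177 177 174 176 174 174 179 175 176 177 173 239 188 100 155 173 174
 175 172 175 174 177 111 100 104 103 101 102 100 101  99  98  72 111 132
  96 100 101 101 102  93 101 100  97  97 100]
```

View pics/w2.png

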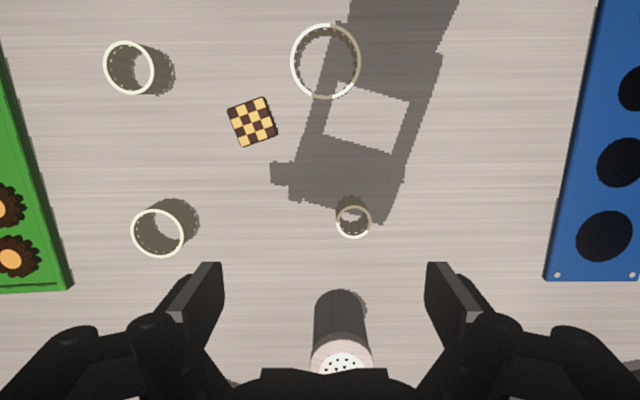

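The wrist view shows the 45 at (129,67), 63 at (325,61), 54 at (157,232) and 36 at (353,222), all matching the predicted pixels. The tray's 63 disc is at (604,236).

Run:
```python
from h import *
im=cv2.imread('pics/w2.png'); ci=viewer.camera_info('wrist')
for d in discs(im,ci,500): print('disc',d[0].round(1),d[1].round(1))
for n,u,v,w in (36,353,222,24),(45,129,67,30),(54,157,232,32),(63,325,61,40):
  for th in (200,):
    s=im[v-w:v+w,u-w:u+w].min(2) 
    if n in(36,63):
        hsv=cv2.cvtColor(im[v-w:v+w,u-w:u+w],cv2.COLOR_BGR2HSV); m=((s>195)|((hsv[...,1]>45)&(s>75)&(s<150))).astype(np.uint8)
    else: m=(s>th).astype(np.uint8)
    m=cv2.morphologyEx(m,cv2.MORPH_CLOSE,np.ones((3,3)))
    c=max(cv2.findContours(m,cv2.RETR_EXTERNAL,cv2.CHAIN_APPROX_NONE)[0],key=len)[:,0]+[u-w,v-w]
    p,q=circ(ray(ci,c,42)); print(n,p.round(1),q.round(1),len(c))
```

```text
disc [661.8 200.4] 31.5
36 [625. -87.] 20.2 118
45 [ 479.6 -290.3] 22.1 146
54 [ 640.2 -289.1] 26.5 142
63 [ 476.8 -113.4] 31.4 209
```

Emit:
drive_tool --plan '[{"x":34,"y":0,"z":0,"rx":0,"ry":0,"rz":0,"claw":85},{"x":34,"y":1,"z":20,"rx":0,"ry":0,"rz":0,"claw":85},{"x":34.5,"y":1,"z":40,"rx":0,"ry":0,"rz":0,"claw":85},{"x":0,"y":0,"z":45,"rx":0,"ry":0,"rz":0,"claw":85},{"x":0,"y":0,"z":45,"rx":0,"ry":0,"rz":0,"claw":85},{"x":0,"y":0,"z":40,"rx":0,"ry":0,"rz":0,"claw":85},{"x":0,"y":0,"z":25,"rx":0,"ry":0,"rz":0,"claw":85},{"x":0,"y":0,"z":0,"rx":0,"ry":0,"rz":0,"claw":85}]'

```text
clock: 3.1
tool_pos: [475.0, -109.4, 14.5]
eef_rot: [0.004, 1.0, 0.002, -0.004]
ft_force: [-0.5, 0.6, -0.9]
grip_width: 84.7
grip_force: 0.0
```

Run:
```python
from h import *
go(476.8,-113.5,6,1.561)
im,ci=shot('wrist'); cv2.imwrite('pics/w3.png',im)
```

```text
tool shift [-1.9 -4.1  8.4] tool y yaw 1.563 z [-0.008  0.003 -1.   ] t 3.1
rz 0.002
```

View pics/w3.png

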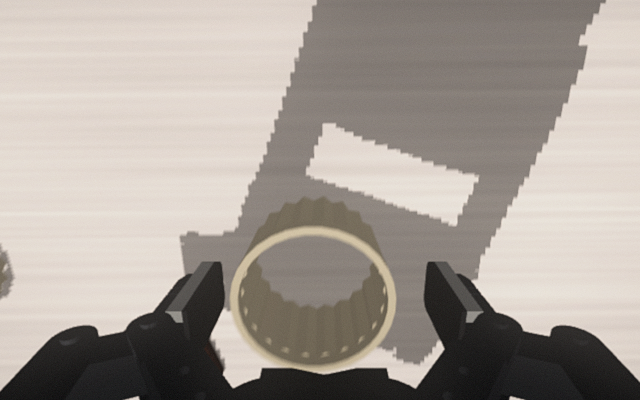

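The ring at (313,298) sits between the open pads, slightly left of centre. I'll let it settle and correct.

Emit:
drive_tool --plan '[{"x":0,"y":0,"z":0,"rx":0,"ry":0,"rz":0,"claw":85},{"x":0,"y":0,"z":0,"rx":0,"ry":0,"rz":0,"claw":85}]'

```text
clock: 3.35
tool_pos: [480.9, -112.3, 20.9]
eef_rot: [0.005, 1.0, -0.001, 0.002]
ft_force: [0.1, 0.6, -0.4]
grip_width: 85.0
grip_force: 0.0
```

Run:
```python
from h import *
go(476.8,-113.5,6,1.561)
```

```text
tool shift [ 4.1 -1.2 14.9] tool y yaw 1.562 z [ 0.004 -0.001 -1.   ] t 3.35
rz 0.001
```

Emit:
drive_tool --plan '[{"x":0,"y":0,"z":0,"rx":0,"ry":0,"rz":0,"claw":85},{"x":0,"y":0,"z":0,"rx":0,"ry":0,"rz":0,"claw":85}]'

```text
clock: 3.55
tool_pos: [479.9, -112.3, 19.8]
eef_rot: [0.005, 1.0, -0.0, 0.001]
ft_force: [-0.4, -0.5, -0.6]
grip_width: 84.8
grip_force: 0.0
```

Run:
```python
from h import *
go(476.8,-113.5,6,1.561)
```

```text
tool shift [ 3.1 -1.2 13.8] tool y yaw 1.561 z [ 0.002 -0.001 -1.   ] t 3.55
rz 0.0
```

Emit:
drive_tool --plan '[{"x":3,"y":-1,"z":12,"rx":0,"ry":0,"rz":0,"claw":85},{"x":0,"y":0,"z":0,"rx":0,"ry":0,"rz":0,"claw":85},{"x":0,"y":0,"z":0,"rx":0,"ry":0,"rz":0,"claw":50},{"x":0,"y":0,"z":0,"rx":0,"ry":0,"rz":0,"claw":50},{"x":0,"y":0,"z":0,"rx":0,"ry":0,"rz":0,"claw":50},{"x":0,"y":0,"z":0,"rx":0,"ry":0,"rz":0,"claw":50},{"x":0,"y":0,"z":0,"rx":0,"ry":0,"rz":0,"claw":50}]' --force 25

```text
clock: 4.25
tool_pos: [476.0, -113.0, 6.4]
eef_rot: [0.005, 1.0, -0.0, 0.0]
ft_force: [0.7, -0.9, -0.9]
grip_width: 63.5
grip_force: 27.5
```

Run:
```python
from h import *
go(476.8,-113.5,8,1.561)
```

```text
tool shift [-0.8 -0.5 -1.6] tool y yaw 1.561 z [ 0. -0. -1.] t 4.25
rz 0.0
```

Emit:
drive_tool --plan '[{"x":0,"y":0,"z":-20,"rx":0,"ry":0,"rz":0,"claw":50},{"x":0,"y":0,"z":-30,"rx":0,"ry":0,"rz":0,"claw":50},{"x":0,"y":0,"z":-30,"rx":0,"ry":0,"rz":0,"claw":50},{"x":-10,"y":18,"z":0,"rx":0,"ry":0,"rz":0,"claw":50},{"x":-20,"y":35,"z":0,"rx":0,"ry":0,"rz":0,"claw":50},{"x":-24,"y":40,"z":0,"rx":0,"ry":0,"rz":0,"claw":50},{"x":-24,"y":40,"z":0,"rx":0,"ry":0,"rz":0,"claw":50},{"x":-24,"y":40,"z":0,"rx":0,"ry":0,"rz":0,"claw":50}]'

```text
clock: 5.05
tool_pos: [580.4, 60.6, 86.6]
eef_rot: [0.005, 1.0, -0.0, 0.0]
ft_force: [0.7, -0.4, -0.6]
grip_width: 63.4
grip_force: 27.8
```

Emit:
drive_tool --plan '[{"x":-24,"y":40,"z":0,"rx":0,"ry":0,"rz":0,"claw":50},{"x":-24,"y":40,"z":0,"rx":0,"ry":0,"rz":0,"claw":50},{"x":-20,"y":36,"z":0,"rx":0,"ry":0,"rz":0,"claw":50},{"x":-12,"y":26,"z":0,"rx":0,"ry":0,"rz":0,"claw":50},{"x":0,"y":0,"z":20,"rx":0,"ry":0,"rz":0,"claw":50},{"x":0,"y":0,"z":20,"rx":0,"ry":0,"rz":0,"claw":50},{"x":0,"y":0,"z":0,"rx":0,"ry":0,"rz":0,"claw":50},{"x":0,"y":0,"z":0,"rx":0,"ry":0,"rz":0,"claw":50}]'

```text
clock: 5.85
tool_pos: [660.6, 200.0, 45.9]
eef_rot: [0.005, 1.0, -0.0, -0.001]
ft_force: [0.0, -0.2, 0.1]
grip_width: 63.2
grip_force: 27.8
```

Emit:
drive_tool --plan '[{"x":0,"y":0,"z":0,"rx":0,"ry":0,"rz":0,"claw":50},{"x":0,"y":0,"z":0,"rx":0,"ry":0,"rz":0,"claw":50}]'

```text
clock: 6.05
tool_pos: [662.1, 200.1, 48.2]
eef_rot: [0.005, 1.0, 0.0, 0.001]
ft_force: [-0.3, -0.6, -0.4]
grip_width: 63.1
grip_force: 27.8
```

Run:
```python
from h import *
go(661.1,200.5,16.4,1.561)
im,ci=shot('wrist'); cv2.imwrite('pics/w4.png',im)
for d in discs(im,ci,500): print('disc',d[0].round(1),d[1].round(1))
```

```text
tool shift [ 1.1  0.4 31.8] tool y yaw 1.561 z [ 0.002  0.001 -1.   ] t 6.05
rz -0.0
disc [577.8 200.6] 27.0
```

View pics/w4.png

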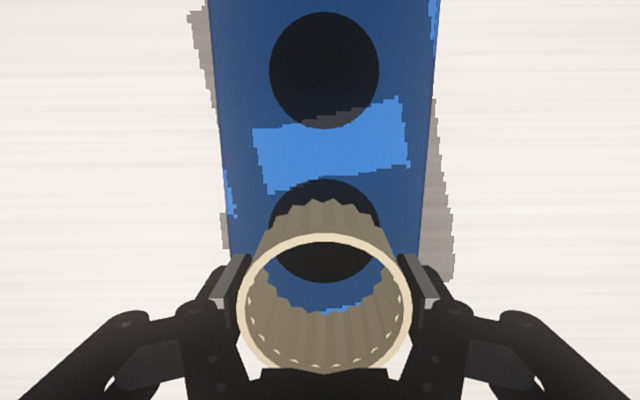

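The 63 cutter is held upright at (325,305) over its disc. The free 54 disc is at (324,70).

Emit:
drive_tool --plan '[{"x":0.5,"y":0.3,"z":15,"rx":0,"ry":0,"rz":0,"claw":50},{"x":0.4,"y":0,"z":10,"rx":0,"ry":0,"rz":0,"claw":50},{"x":0,"y":0,"z":5,"rx":0,"ry":0,"rz":0,"claw":50},{"x":0,"y":0,"z":0,"rx":0,"ry":0,"rz":0,"claw":50},{"x":0,"y":0,"z":0,"rx":0,"ry":0,"rz":0,"claw":50},{"x":0,"y":0,"z":0,"rx":0,"ry":0,"rz":0,"claw":50}]'

```text
clock: 6.7
tool_pos: [659.8, 200.4, 16.3]
eef_rot: [0.005, 1.0, -0.0, -0.001]
ft_force: [-2.5, -0.6, 4.1]
grip_width: 63.1
grip_force: 28.3
```

Run:
```python
from h import *
go(661.1,200.5,16.4,1.561); print(r.get_obs()['ft_force'])
```

```text
tool shift [-1.3  0.1 -0.1] tool y yaw 1.561 z [-0.001 -0.    -1.   ] t 6.7
rz 0.0
[-2.48146952 -0.55932044  4.13050693]
```

Emit:
drive_tool --plan '[{"x":-1.2,"y":0,"z":-1,"rx":0,"ry":0,"rz":0,"claw":50},{"x":0,"y":0,"z":0,"rx":0,"ry":0,"rz":0,"claw":50},{"x":0,"y":0,"z":0,"rx":0,"ry":0,"rz":0,"claw":50}]'

```text
clock: 7.0
tool_pos: [661.2, 200.4, 16.8]
eef_rot: [0.005, 1.0, -0.0, -0.0]
ft_force: [-0.2, 0.7, 0.7]
grip_width: 63.1
grip_force: 27.9
```

Run:
```python
from h import *
go(661.1,200.5,16.4,1.561); print(r.get_obs()['ft_force'])
```

```text
tool shift [0.1 0.1 0.4] tool y yaw 1.561 z [-0. -0. -1.] t 7.0
rz 0.0
[-0.1785448   0.68571082  0.71803535]
```

Emit:
drive_tool --plan '[{"x":0,"y":0,"z":0,"rx":0,"ry":0,"rz":0,"claw":80},{"x":0,"y":0,"z":0,"rx":0,"ry":0,"rz":0,"claw":80},{"x":0,"y":0,"z":0,"rx":0,"ry":0,"rz":0,"claw":80},{"x":0,"y":0,"z":0,"rx":0,"ry":0,"rz":0,"claw":80},{"x":0,"y":0,"z":-20,"rx":0,"ry":0,"rz":0,"claw":80},{"x":0,"y":0,"z":-35,"rx":0,"ry":0,"rz":0,"claw":80},{"x":0,"y":0,"z":-35,"rx":0,"ry":0,"rz":0,"claw":80},{"x":0,"y":-20,"z":0,"rx":0,"ry":0,"rz":0,"claw":80}]'

```text
clock: 7.8
tool_pos: [665.2, 182.7, 115.0]
eef_rot: [0.004, 1.0, 0.001, 0.006]
ft_force: [0.5, -1.0, 0.9]
grip_width: 80.0
grip_force: 0.0
```

Emit:
drive_tool --plan '[{"x":2,"y":-40,"z":0,"rx":0,"ry":0,"rz":0,"claw":80},{"x":2,"y":-45,"z":0,"rx":0,"ry":0,"rz":0,"claw":80},{"x":2,"y":-45,"z":0,"rx":0,"ry":0,"rz":0,"claw":80},{"x":2,"y":-45,"z":0,"rx":0,"ry":0,"rz":0,"claw":80},{"x":2,"y":-45,"z":0,"rx":0,"ry":0,"rz":0,"claw":80},{"x":2,"y":-45,"z":0,"rx":0,"ry":0,"rz":0,"claw":80},{"x":2,"y":-45,"z":0,"rx":0,"ry":0,"rz":0,"claw":80},{"x":2,"y":-45,"z":0,"rx":0,"ry":0,"rz":0,"claw":80}]'

```text
clock: 8.6
tool_pos: [640.8, -176.5, 106.8]
eef_rot: [0.005, 1.0, 0.0, -0.0]
ft_force: [0.9, 0.6, -0.0]
grip_width: 80.0
grip_force: 0.0
```

Emit:
drive_tool --plan '[{"x":1,"y":-45,"z":0,"rx":0,"ry":0,"rz":0,"claw":80},{"x":0,"y":-40,"z":0,"rx":0,"ry":0,"rz":0,"claw":80},{"x":0,"y":-30,"z":0,"rx":0,"ry":0,"rz":0,"claw":80},{"x":0,"y":0,"z":25,"rx":0,"ry":0,"rz":0,"claw":80},{"x":0,"y":0,"z":15,"rx":0,"ry":0,"rz":0,"claw":80},{"x":0,"y":0,"z":0,"rx":0,"ry":0,"rz":0,"claw":80},{"x":0,"y":0,"z":0,"rx":0,"ry":0,"rz":0,"claw":80},{"x":0,"y":0,"z":0,"rx":0,"ry":0,"rz":0,"claw":80}]'

```text
clock: 9.4
tool_pos: [640.2, -288.9, 68.4]
eef_rot: [0.004, 1.0, -0.0, 0.001]
ft_force: [-0.8, 0.5, 0.6]
grip_width: 79.7
grip_force: 0.0
```

Run:
```python
from h import *
go(640,-289,7,1.561); print(r.get_obs()['ft_force'])
im,ci=shot('top'); cv2.imwrite('pics/t2.png',im[130:310,190:420])
n,u,v=63,*pix(ci,(662,200.5,52)).astype(int)
for th in (120,135):
    k=22; s=im[v-k:v+k,u-k:u+k].min(2); m=(s>th).astype(np.uint8)
    c=max(cv2.findContours(m,cv2.RETR_EXTERNAL,cv2.CHAIN_APPROX_NONE)[0],key=len)[:,0]+[u-k,v-k]
    p,q=circ(ray(ci,c,52)); print(n,th,p.round(1),q.round(1))
```

```text
tool shift [ 0.3 -0.1 61.4] tool y yaw 1.562 z [ 0.001 -0.001 -1.   ] t 9.4
rz 0.001
[-0.84965109  0.52560897  0.58687339]
63 120 [662.4 200.8] 30.9
63 135 [662.3 200.8] 30.8
```

The 63 is placed within 0.5 mm. Next is the 54.

Emit:
drive_tool --plan '[{"x":0,"y":0,"z":25,"rx":0,"ry":0,"rz":0,"claw":80},{"x":0,"y":0,"z":21,"rx":0,"ry":0,"rz":0,"claw":80},{"x":0,"y":0,"z":15,"rx":0,"ry":0,"rz":0,"claw":80},{"x":0,"y":0,"z":0,"rx":0,"ry":0,"rz":0,"claw":80},{"x":0,"y":0,"z":0,"rx":0,"ry":0,"rz":0,"claw":80},{"x":0,"y":0,"z":0,"rx":0,"ry":0,"rz":0,"claw":80}]'

```text
clock: 10.05
tool_pos: [640.7, -289.9, 8.2]
eef_rot: [0.005, 1.0, -0.001, 0.001]
ft_force: [-0.4, -0.2, 0.5]
grip_width: 80.1
grip_force: 0.0
```

Emit:
drive_tool --plan '[{"x":0,"y":0,"z":0,"rx":0,"ry":0,"rz":0,"claw":42},{"x":0,"y":0,"z":0,"rx":0,"ry":0,"rz":0,"claw":42},{"x":0,"y":0,"z":0,"rx":0,"ry":0,"rz":0,"claw":42},{"x":0,"y":0,"z":0,"rx":0,"ry":0,"rz":0,"claw":42},{"x":0,"y":0,"z":0,"rx":0,"ry":0,"rz":0,"claw":42},{"x":0,"y":0,"z":0,"rx":0,"ry":0,"rz":0,"claw":42}]'

```text
clock: 10.65
tool_pos: [640.4, -289.8, 7.9]
eef_rot: [0.005, 1.0, -0.001, 0.001]
ft_force: [-0.3, 1.3, 5.7]
grip_width: 53.6
grip_force: 26.9
```

Run:
```python
from h import *
go(577.8,200.9,17,1.561)
```

```text
tool shift [ 67.4 490.1  -9.7] tool y yaw 1.561 z [ 0.002 -0.001 -1.   ] t 10.65
rz -0.0
```

Emit:
drive_tool --plan '[{"x":0,"y":0,"z":-20,"rx":0,"ry":0,"rz":0,"claw":42},{"x":0,"y":0,"z":-30,"rx":0,"ry":0,"rz":0,"claw":42},{"x":0,"y":0,"z":-30,"rx":0,"ry":0,"rz":0,"claw":42},{"x":4,"y":20,"z":0,"rx":0,"ry":0,"rz":0,"claw":42},{"x":5,"y":40,"z":0,"rx":0,"ry":0,"rz":0,"claw":42},{"x":6,"y":45,"z":0,"rx":0,"ry":0,"rz":0,"claw":42},{"x":6,"y":45,"z":0,"rx":0,"ry":0,"rz":0,"claw":42},{"x":6,"y":45,"z":0,"rx":0,"ry":0,"rz":0,"claw":42}]'

```text
clock: 11.45
tool_pos: [613.1, -91.7, 85.9]
eef_rot: [0.005, 1.0, 0.0, -0.001]
ft_force: [-0.4, 0.6, -0.6]
grip_width: 54.0
grip_force: 26.6
```

Emit:
drive_tool --plan '[{"x":6,"y":45,"z":0,"rx":0,"ry":0,"rz":0,"claw":42},{"x":6,"y":45,"z":0,"rx":0,"ry":0,"rz":0,"claw":42},{"x":6,"y":45,"z":0,"rx":0,"ry":0,"rz":0,"claw":42},{"x":6,"y":45,"z":0,"rx":0,"ry":0,"rz":0,"claw":42},{"x":6,"y":45,"z":0,"rx":0,"ry":0,"rz":0,"claw":42},{"x":6,"y":40,"z":0,"rx":0,"ry":0,"rz":0,"claw":42},{"x":4,"y":30,"z":0,"rx":0,"ry":0,"rz":0,"claw":42},{"x":0,"y":0,"z":20,"rx":0,"ry":0,"rz":0,"claw":42}]'

```text
clock: 12.25
tool_pos: [577.9, 205.9, 69.1]
eef_rot: [0.003, 1.0, 0.001, 0.003]
ft_force: [0.7, -0.4, -0.3]
grip_width: 53.8
grip_force: 26.6
```

Emit:
drive_tool --plan '[{"x":0,"y":0,"z":20,"rx":0,"ry":0,"rz":0,"claw":42},{"x":0,"y":0,"z":0,"rx":0,"ry":0,"rz":0,"claw":42},{"x":0,"y":0,"z":0,"rx":0,"ry":0,"rz":0,"claw":42},{"x":0,"y":0,"z":0,"rx":0,"ry":0,"rz":0,"claw":42},{"x":0,"y":0,"z":0,"rx":0,"ry":0,"rz":0,"claw":42}]'

```text
clock: 12.75
tool_pos: [578.2, 201.3, 47.9]
eef_rot: [0.005, 1.0, 0.0, 0.001]
ft_force: [-0.3, -0.2, -0.7]
grip_width: 53.6
grip_force: 26.6
```

Run:
```python
from h import *
go(578.1,200.9,18,1.561)
im,ci=shot('wrist')
for d in discs(im,ci,500): print('disc',d[0].round(1),d[1].round(1))
```

```text
tool shift [ 0.2 -0.4 29.9] tool y yaw 1.561 z [ 0.002  0.001 -1.   ] t 12.75
rz -0.0
disc [502.3 201.3] 22.5
```

Emit:
drive_tool --plan '[{"x":0,"y":-0.3,"z":14,"rx":0,"ry":0,"rz":0,"claw":42},{"x":0,"y":0,"z":10,"rx":0,"ry":0,"rz":0,"claw":42},{"x":0,"y":0,"z":5,"rx":0,"ry":0,"rz":0,"claw":42},{"x":0,"y":0,"z":0,"rx":0,"ry":0,"rz":0,"claw":42},{"x":0,"y":0,"z":0,"rx":0,"ry":0,"rz":0,"claw":42},{"x":0,"y":0,"z":0,"rx":0,"ry":0,"rz":0,"claw":42}]'

```text
clock: 13.4
tool_pos: [576.8, 200.8, 17.7]
eef_rot: [0.005, 1.0, -0.0, -0.001]
ft_force: [-4.1, -1.3, 7.1]
grip_width: 53.9
grip_force: 27.2
```

Run:
```python
from h import *
go(578.1,200.9,18,1.561);print(r.get_obs()['ft_force'])
```

```text
tool shift [-1.3  0.2 -0.3] tool y yaw 1.561 z [-0.002 -0.001 -1.   ] t 13.4
rz -0.0
[-4.14430371 -1.34552243  7.08398995]
```

Emit:
drive_tool --plan '[{"x":-1.2,"y":0,"z":-1.2,"rx":0,"ry":0,"rz":0,"claw":42},{"x":0,"y":0,"z":0,"rx":0,"ry":0,"rz":0,"claw":42},{"x":0,"y":0,"z":0,"rx":0,"ry":0,"rz":0,"claw":42}]'

```text
clock: 13.7
tool_pos: [578.3, 200.8, 17.9]
eef_rot: [0.005, 1.0, -0.0, -0.0]
ft_force: [0.0, 0.6, -0.3]
grip_width: 53.5
grip_force: 26.5
```

Run:
```python
from h import *
go(578.1,200.9,18,1.561);print(r.get_obs()['ft_force'])
```

```text
tool shift [ 0.2  0.1 -0.1] tool y yaw 1.561 z [-0.001 -0.    -1.   ] t 13.7
rz -0.0
[ 0.02278682  0.60316485 -0.32024508]
```

Emit:
drive_tool --plan '[{"x":0,"y":0,"z":0,"rx":0,"ry":0,"rz":0,"claw":75},{"x":0,"y":0,"z":0,"rx":0,"ry":0,"rz":0,"claw":75},{"x":0,"y":0,"z":0,"rx":0,"ry":0,"rz":0,"claw":75},{"x":0,"y":0,"z":0,"rx":0,"ry":0,"rz":0,"claw":75},{"x":0,"y":0,"z":-20,"rx":0,"ry":0,"rz":0,"claw":75},{"x":0,"y":0,"z":-30,"rx":0,"ry":0,"rz":0,"claw":75},{"x":0,"y":0,"z":-30,"rx":0,"ry":0,"rz":0,"claw":75},{"x":4,"y":-20,"z":0,"rx":0,"ry":0,"rz":0,"claw":75}]'

```text
clock: 14.5
tool_pos: [578.2, 183.0, 104.7]
eef_rot: [0.004, 1.0, 0.001, 0.005]
ft_force: [0.3, -0.3, 0.7]
grip_width: 75.1
grip_force: 0.0
```

Emit:
drive_tool --plan '[{"x":8,"y":-40,"z":0,"rx":0,"ry":0,"rz":0,"claw":75},{"x":9,"y":-45,"z":0,"rx":0,"ry":0,"rz":0,"claw":75},{"x":9,"y":-45,"z":0,"rx":0,"ry":0,"rz":0,"claw":75},{"x":9,"y":-45,"z":0,"rx":0,"ry":0,"rz":0,"claw":75},{"x":9,"y":-45,"z":0,"rx":0,"ry":0,"rz":0,"claw":75},{"x":9,"y":-45,"z":0,"rx":0,"ry":0,"rz":0,"claw":75},{"x":9,"y":-45,"z":0,"rx":0,"ry":0,"rz":0,"claw":75},{"x":9,"y":-45,"z":0,"rx":0,"ry":0,"rz":0,"claw":75}]'

```text
clock: 15.3
tool_pos: [499.3, -175.0, 99.0]
eef_rot: [0.005, 1.0, -0.0, 0.0]
ft_force: [1.0, 0.3, -0.0]
grip_width: 75.2
grip_force: 0.0
```

Emit:
drive_tool --plan '[{"x":8,"y":-45,"z":0,"rx":0,"ry":0,"rz":0,"claw":75},{"x":7,"y":-40,"z":0,"rx":0,"ry":0,"rz":0,"claw":75},{"x":4,"y":-32,"z":0,"rx":0,"ry":0,"rz":0,"claw":75},{"x":0,"y":0,"z":15,"rx":0,"ry":0,"rz":0,"claw":75},{"x":0,"y":0,"z":15,"rx":0,"ry":0,"rz":0,"claw":75},{"x":0,"y":0,"z":0,"rx":0,"ry":0,"rz":0,"claw":75},{"x":0,"y":0,"z":0,"rx":0,"ry":0,"rz":0,"claw":75},{"x":0,"y":0,"z":0,"rx":0,"ry":0,"rz":0,"claw":75}]'

```text
clock: 16.1
tool_pos: [480.2, -289.2, 68.8]
eef_rot: [0.004, 1.0, -0.0, 0.0]
ft_force: [0.5, -0.7, 0.6]
grip_width: 75.0
grip_force: 0.0
```

```bash
cat >> h.py <<'E'
def check(*items):
    im,ci=shot('top')
    for n,x,y,z in items:
        u,v=pix(ci,(x,y,z)).astype(int); k=22; s=im[v-k:v+k,u-k:u+k].min(2); m=(s>125).astype(np.uint8)
        c=max(cv2.findContours(m,cv2.RETR_EXTERNAL,cv2.CHAIN_APPROX_NONE)[0],key=len)[:,0]+[u-k,v-k]
        p,q=circ(ray(ci,c,z)); print(n,p.round(1),q.round(1))
    return im
E
python3 - <<'E'
from h import *
go(479.6,-290.1,7,1.561)
check((54,577.6,201.2,52),(36,629.4,-86,42))
E
```

```text
tool shift [ 0.6 -0.9 61.8] tool y yaw 1.563 z [ 0. -0. -1.] t 16.1
rz 0.002
54 [577.4 201.3] 26.3
36 [629.5 -86.2] 17.7
```

The 54 is within 0.3 mm. Now the 45.

Emit:
drive_tool --plan '[{"x":0.5,"y":-0.8,"z":25,"rx":0,"ry":0,"rz":0,"claw":75},{"x":0,"y":0,"z":21,"rx":0,"ry":0,"rz":0,"claw":75},{"x":0,"y":0,"z":14,"rx":0,"ry":0,"rz":0,"claw":75},{"x":0,"y":0,"z":0,"rx":0,"ry":0,"rz":0,"claw":75},{"x":0,"y":0,"z":0,"rx":0,"ry":0,"rz":0,"claw":75},{"x":0,"y":0,"z":0,"rx":0,"ry":0,"rz":0,"claw":75}]'

```text
clock: 16.75
tool_pos: [480.2, -291.5, 10.1]
eef_rot: [0.005, 1.0, -0.001, 0.001]
ft_force: [0.4, -0.5, 0.2]
grip_width: 74.9
grip_force: 0.0
```

Emit:
drive_tool --plan '[{"x":0,"y":0,"z":0,"rx":0,"ry":0,"rz":0,"claw":33},{"x":0,"y":0,"z":0,"rx":0,"ry":0,"rz":0,"claw":33},{"x":0,"y":0,"z":0,"rx":0,"ry":0,"rz":0,"claw":33},{"x":0,"y":0,"z":0,"rx":0,"ry":0,"rz":0,"claw":33},{"x":0,"y":0,"z":0,"rx":0,"ry":0,"rz":0,"claw":33},{"x":0,"y":0,"z":0,"rx":0,"ry":0,"rz":0,"claw":33}]'

```text
clock: 17.35
tool_pos: [479.9, -291.4, 9.8]
eef_rot: [0.005, 1.0, -0.0, 0.001]
ft_force: [-1.5, -0.0, 5.5]
grip_width: 44.4
grip_force: 26.0
```

Run:
```python
from h import *
go(502.2,201.8,17,1.561)
```

```text
tool shift [-17.4 493.4  -7.7] tool y yaw 1.561 z [ 0.001 -0.001 -1.   ] t 17.35
rz -0.0
```

Emit:
drive_tool --plan '[{"x":0,"y":0,"z":-20,"rx":0,"ry":0,"rz":0,"claw":33},{"x":0,"y":0,"z":-30,"rx":0,"ry":0,"rz":0,"claw":33},{"x":0,"y":0,"z":-30,"rx":0,"ry":0,"rz":0,"claw":33},{"x":-1,"y":20,"z":0,"rx":0,"ry":0,"rz":0,"claw":33},{"x":-1,"y":40,"z":0,"rx":0,"ry":0,"rz":0,"claw":33},{"x":-1,"y":45,"z":0,"rx":0,"ry":0,"rz":0,"claw":33},{"x":-2,"y":45,"z":0,"rx":0,"ry":0,"rz":0,"claw":33},{"x":-2,"y":45,"z":0,"rx":0,"ry":0,"rz":0,"claw":33}]'

```text
clock: 18.15
tool_pos: [487.6, -94.4, 88.3]
eef_rot: [0.005, 1.0, 0.0, -0.0]
ft_force: [0.3, -0.0, 0.6]
grip_width: 44.8
grip_force: 25.8
```

Emit:
drive_tool --plan '[{"x":-2,"y":45,"z":0,"rx":0,"ry":0,"rz":0,"claw":33},{"x":-2,"y":45,"z":0,"rx":0,"ry":0,"rz":0,"claw":33},{"x":-2,"y":45,"z":0,"rx":0,"ry":0,"rz":0,"claw":33},{"x":-2,"y":45,"z":0,"rx":0,"ry":0,"rz":0,"claw":33},{"x":-2,"y":45,"z":0,"rx":0,"ry":0,"rz":0,"claw":33},{"x":-1,"y":40,"z":0,"rx":0,"ry":0,"rz":0,"claw":33},{"x":0,"y":33,"z":0,"rx":0,"ry":0,"rz":0,"claw":33},{"x":0,"y":0,"z":20,"rx":0,"ry":0,"rz":0,"claw":33}]'

```text
clock: 18.95
tool_pos: [504.2, 206.0, 71.3]
eef_rot: [0.003, 1.0, 0.001, 0.003]
ft_force: [1.0, -1.0, 0.3]
grip_width: 44.6
grip_force: 25.8
```

Emit:
drive_tool --plan '[{"x":0,"y":0,"z":20,"rx":0,"ry":0,"rz":0,"claw":33},{"x":0,"y":0,"z":0,"rx":0,"ry":0,"rz":0,"claw":33},{"x":0,"y":0,"z":0,"rx":0,"ry":0,"rz":0,"claw":33},{"x":0,"y":0,"z":0,"rx":0,"ry":0,"rz":0,"claw":33},{"x":0,"y":0,"z":0,"rx":0,"ry":0,"rz":0,"claw":33}]'

```text
clock: 19.45
tool_pos: [503.1, 201.9, 50.0]
eef_rot: [0.005, 1.0, 0.0, 0.001]
ft_force: [0.1, -0.5, -0.5]
grip_width: 44.6
grip_force: 25.8
```

Run:
```python
from h import *
go(502.4,201.7,19.8,1.561)
im,ci=shot('wrist')
for d in discs(im,ci,500): print('disc',d[0].round(1),d[1].round(1))
```

```text
tool shift [ 0.7 -0.2 30.2] tool y yaw 1.56 z [ 0.002  0.001 -1.   ] t 19.45
rz -0.001
disc [435.9 202. ] 18.0
```

Emit:
drive_tool --plan '[{"x":0,"y":0,"z":14,"rx":0,"ry":0,"rz":0,"claw":33},{"x":0,"y":0,"z":9.5,"rx":0,"ry":0,"rz":0,"claw":33},{"x":0,"y":0,"z":5,"rx":0,"ry":0,"rz":0,"claw":33},{"x":0,"y":0,"z":0,"rx":0,"ry":0,"rz":0,"claw":33},{"x":0,"y":0,"z":0,"rx":0,"ry":0,"rz":0,"claw":33},{"x":0,"y":0,"z":0,"rx":0,"ry":0,"rz":0,"claw":33}]'

```text
clock: 20.1
tool_pos: [501.8, 201.8, 19.8]
eef_rot: [0.005, 1.0, -0.0, -0.0]
ft_force: [-1.7, -0.0, 1.9]
grip_width: 44.9
grip_force: 26.0
```

Run:
```python
from h import *
go(502.4,201.7,19.8,1.561);print(r.get_obs()['ft_force'])
```

```text
tool shift [-0.6 -0.1 -0. ] tool y yaw 1.561 z [-0.001 -0.    -1.   ] t 20.1
rz 0.0
[-1.68728347 -0.04930968  1.88670275]
```

Emit:
drive_tool --plan '[{"x":-0.5,"y":0,"z":-0.7,"rx":0,"ry":0,"rz":0,"claw":33},{"x":0,"y":0,"z":0,"rx":0,"ry":0,"rz":0,"claw":33},{"x":0,"y":0,"z":0,"rx":0,"ry":0,"rz":0,"claw":65},{"x":0,"y":0,"z":0,"rx":0,"ry":0,"rz":0,"claw":65},{"x":0,"y":0,"z":0,"rx":0,"ry":0,"rz":0,"claw":65},{"x":0,"y":0,"z":0,"rx":0,"ry":0,"rz":0,"claw":65},{"x":0,"y":0,"z":-20,"rx":0,"ry":0,"rz":0,"claw":65},{"x":0,"y":0,"z":-30,"rx":0,"ry":0,"rz":0,"claw":65}]'

```text
clock: 20.9
tool_pos: [500.6, 201.3, 69.1]
eef_rot: [0.005, 1.0, -0.001, -0.003]
ft_force: [0.1, 0.3, 0.2]
grip_width: 64.8
grip_force: 0.0
```

Emit:
drive_tool --plan '[{"x":0,"y":0,"z":-30,"rx":0,"ry":0,"rz":0,"claw":65},{"x":-10,"y":-22,"z":0,"rx":0,"ry":0,"rz":0,"claw":65},{"x":-18,"y":-40,"z":0,"rx":0,"ry":0,"rz":0,"claw":65},{"x":-18,"y":-40,"z":0,"rx":0,"ry":0,"rz":0,"claw":65},{"x":-18,"y":-40,"z":0,"rx":0,"ry":0,"rz":0,"claw":65},{"x":-18,"y":-40,"z":0,"rx":0,"ry":0,"rz":0,"claw":65},{"x":-18,"y":-40,"z":0,"rx":0,"ry":0,"rz":0,"claw":65},{"x":-18,"y":-37,"z":0,"rx":0,"ry":0,"rz":0,"claw":65}]'

```text
clock: 21.7
tool_pos: [618.6, -60.2, 100.9]
eef_rot: [0.005, 1.0, -0.0, 0.0]
ft_force: [0.8, -0.6, -0.5]
grip_width: 64.8
grip_force: 0.0
```

Emit:
drive_tool --plan '[{"x":-12,"y":-27,"z":0,"rx":0,"ry":0,"rz":0,"claw":65},{"x":0,"y":0,"z":15,"rx":0,"ry":0,"rz":0,"claw":65},{"x":0,"y":0,"z":15,"rx":0,"ry":0,"rz":0,"claw":65},{"x":0,"y":0,"z":0,"rx":0,"ry":0,"rz":0,"claw":65},{"x":0,"y":0,"z":0,"rx":0,"ry":0,"rz":0,"claw":65},{"x":0,"y":0,"z":0,"rx":0,"ry":0,"rz":0,"claw":65}]'

```text
clock: 22.3
tool_pos: [629.7, -84.3, 71.1]
eef_rot: [0.004, 1.0, 0.0, 0.0]
ft_force: [-0.2, 1.1, 0.4]
grip_width: 65.1
grip_force: 0.0
```

Run:
```python
from h import *
go(629.5,-86.1,8,1.561)
check((45,502.1,202.2,52),(54,577.6,201.2,52))
```

```text
tool shift [ 0.2 -1.8 63.1] tool y yaw 1.562 z [ 0.  0. -1.] t 22.3
rz 0.001
45 [502.1 202.5] 21.7
54 [577.5 201.4] 26.4
```

The 45 is within 0.4 mm. Now the 36.

Emit:
drive_tool --plan '[{"x":0,"y":-1,"z":25,"rx":0,"ry":0,"rz":0,"claw":65},{"x":0,"y":0,"z":21,"rx":0,"ry":0,"rz":0,"claw":65},{"x":0,"y":0,"z":14,"rx":0,"ry":0,"rz":0,"claw":65},{"x":0,"y":0,"z":0,"rx":0,"ry":0,"rz":0,"claw":65},{"x":0,"y":0,"z":0,"rx":0,"ry":0,"rz":0,"claw":65},{"x":0,"y":0,"z":0,"rx":0,"ry":0,"rz":0,"claw":65}]'

```text
clock: 22.95
tool_pos: [630.9, -86.5, 12.4]
eef_rot: [0.005, 1.0, -0.0, 0.001]
ft_force: [-0.1, -1.0, 0.7]
grip_width: 64.9
grip_force: 0.0
```

Emit:
drive_tool --plan '[{"x":0,"y":0,"z":0,"rx":0,"ry":0,"rz":0,"claw":24},{"x":0,"y":0,"z":0,"rx":0,"ry":0,"rz":0,"claw":24},{"x":0,"y":0,"z":0,"rx":0,"ry":0,"rz":0,"claw":24},{"x":0,"y":0,"z":0,"rx":0,"ry":0,"rz":0,"claw":24},{"x":0,"y":0,"z":0,"rx":0,"ry":0,"rz":0,"claw":24},{"x":0,"y":0,"z":0,"rx":0,"ry":0,"rz":0,"claw":24}]'

```text
clock: 23.55
tool_pos: [630.6, -86.5, 12.0]
eef_rot: [0.005, 1.0, -0.0, 0.001]
ft_force: [-0.9, 0.5, 5.6]
grip_width: 35.3
grip_force: 25.5
```

Run:
```python
from h import *
go(435.7,202.5,19,1.561)
```

```text
tool shift [197.7 287.1  -7.4] tool y yaw 1.561 z [ 0.002 -0.    -1.   ] t 23.55
rz -0.0
```

Emit:
drive_tool --plan '[{"x":0,"y":0,"z":-20,"rx":0,"ry":0,"rz":0,"claw":24},{"x":0,"y":0,"z":-30,"rx":0,"ry":0,"rz":0,"claw":24},{"x":0,"y":0,"z":-30,"rx":0,"ry":0,"rz":0,"claw":24},{"x":14,"y":20,"z":0,"rx":0,"ry":0,"rz":0,"claw":24},{"x":24,"y":35,"z":0,"rx":0,"ry":0,"rz":0,"claw":24},{"x":25,"y":37,"z":0,"rx":0,"ry":0,"rz":0,"claw":24},{"x":25,"y":37,"z":0,"rx":0,"ry":0,"rz":0,"claw":24},{"x":25,"y":37,"z":0,"rx":0,"ry":0,"rz":0,"claw":24}]'

```text
clock: 24.35
tool_pos: [516.8, 81.8, 90.2]
eef_rot: [0.005, 1.0, 0.0, -0.0]
ft_force: [0.5, 1.0, -0.7]
grip_width: 35.4
grip_force: 25.0
```

Emit:
drive_tool --plan '[{"x":25,"y":37,"z":0,"rx":0,"ry":0,"rz":0,"claw":24},{"x":25,"y":37,"z":0,"rx":0,"ry":0,"rz":0,"claw":24},{"x":20,"y":28,"z":0,"rx":0,"ry":0,"rz":0,"claw":24},{"x":13.5,"y":19,"z":0,"rx":0,"ry":0,"rz":0,"claw":24},{"x":0,"y":0,"z":20,"rx":0,"ry":0,"rz":0,"claw":24},{"x":0,"y":0,"z":20,"rx":0,"ry":0,"rz":0,"claw":24},{"x":0,"y":0,"z":0,"rx":0,"ry":0,"rz":0,"claw":24},{"x":0,"y":0,"z":0,"rx":0,"ry":0,"rz":0,"claw":24}]'

```text
clock: 25.15
tool_pos: [435.6, 202.4, 50.4]
eef_rot: [0.005, 1.0, -0.0, -0.001]
ft_force: [0.8, 0.1, -0.2]
grip_width: 35.4
grip_force: 25.1
```

Emit:
drive_tool --plan '[{"x":0,"y":0,"z":0,"rx":0,"ry":0,"rz":0,"claw":24},{"x":0,"y":0,"z":0,"rx":0,"ry":0,"rz":0,"claw":24},{"x":0,"y":0,"z":0,"rx":0,"ry":0,"rz":0,"claw":24}]'

```text
clock: 25.45
tool_pos: [436.8, 202.6, 51.8]
eef_rot: [0.005, 1.0, 0.0, 0.001]
ft_force: [0.1, -0.2, 0.1]
grip_width: 35.7
grip_force: 25.1
```

Run:
```python
from h import *
go(436.8,202.4,22,1.561)
```

```text
tool shift [ 0.1 -0.2 29.8] tool y yaw 1.561 z [ 0.002  0.    -1.   ] t 25.45
rz -0.0
```

Emit:
drive_tool --plan '[{"x":0,"y":0,"z":14,"rx":0,"ry":0,"rz":0,"claw":24},{"x":0,"y":0,"z":9,"rx":0,"ry":0,"rz":0,"claw":24},{"x":0,"y":0,"z":5,"rx":0,"ry":0,"rz":0,"claw":24},{"x":0,"y":0,"z":0,"rx":0,"ry":0,"rz":0,"claw":24},{"x":0,"y":0,"z":0,"rx":0,"ry":0,"rz":0,"claw":24},{"x":0,"y":0,"z":0,"rx":0,"ry":0,"rz":0,"claw":24}]'

```text
clock: 26.05
tool_pos: [435.8, 202.5, 22.4]
eef_rot: [0.005, 1.0, -0.0, -0.0]
ft_force: [0.4, 0.2, -0.4]
grip_width: 35.8
grip_force: 25.3
```

Run:
```python
from h import *
go(436.8,202.4,22,1.561);print(r.get_obs()['ft_force'])
```

```text
tool shift [-1.  -0.1  0.4] tool y yaw 1.561 z [-0.001 -0.    -1.   ] t 26.05
rz -0.0
[ 0.37416012  0.17440999 -0.37446652]
```

Emit:
drive_tool --plan '[{"x":-0.8,"y":0,"z":0.3,"rx":0,"ry":0,"rz":0,"claw":24},{"x":0,"y":0,"z":0,"rx":0,"ry":0,"rz":0,"claw":24},{"x":0,"y":0,"z":0,"rx":0,"ry":0,"rz":0,"claw":60},{"x":0,"y":0,"z":0,"rx":0,"ry":0,"rz":0,"claw":60},{"x":0,"y":0,"z":0,"rx":0,"ry":0,"rz":0,"claw":60},{"x":0,"y":0,"z":0,"rx":0,"ry":0,"rz":0,"claw":60},{"x":0,"y":0,"z":-20,"rx":0,"ry":0,"rz":0,"claw":60},{"x":0,"y":0,"z":-30,"rx":0,"ry":0,"rz":0,"claw":60}]'

```text
clock: 26.85
tool_pos: [435.0, 201.9, 71.0]
eef_rot: [0.005, 1.0, -0.001, -0.002]
ft_force: [-0.2, 0.6, 0.8]
grip_width: 60.0
grip_force: 0.0
```

Emit:
drive_tool --plan '[{"x":0,"y":0,"z":-30,"rx":0,"ry":0,"rz":0,"claw":60},{"x":0,"y":-20,"z":-30,"rx":0,"ry":0,"rz":0,"claw":60},{"x":0,"y":-45,"z":0,"rx":0,"ry":0,"rz":0,"claw":60},{"x":0,"y":-45,"z":0,"rx":0,"ry":0,"rz":0,"claw":60},{"x":0,"y":-45,"z":0,"rx":0,"ry":0,"rz":0,"claw":60},{"x":0,"y":-45,"z":0,"rx":0,"ry":0,"rz":0,"claw":60},{"x":0,"y":-45,"z":0,"rx":0,"ry":0,"rz":0,"claw":60},{"x":0,"y":-20,"z":0,"rx":0,"ry":0,"rz":0,"claw":60}]'

```text
clock: 27.65
tool_pos: [434.1, -65.3, 132.9]
eef_rot: [0.006, 1.0, -0.0, 0.0]
ft_force: [1.1, -0.3, 0.6]
grip_width: 60.6
grip_force: 0.0
```

Emit:
drive_tool --plan '[{"x":0,"y":0,"z":0,"rx":0,"ry":0,"rz":0,"claw":60},{"x":0,"y":0,"z":0,"rx":0,"ry":0,"rz":0,"claw":60},{"x":0,"y":0,"z":0,"rx":0,"ry":0,"rz":0,"claw":60},{"x":0,"y":0,"z":0,"rx":0,"ry":0,"rz":0,"claw":60}]'

```text
clock: 28.05
tool_pos: [434.3, -61.4, 132.4]
eef_rot: [0.004, 1.0, 0.0, -0.0]
ft_force: [-0.1, 0.3, -0.6]
grip_width: 60.0
grip_force: 0.0
```

Run:
```python
from h import *
im=check((36,435.6,202.8,52),(45,502.1,202.2,52),(54,577.6,201.2,52),(63,662.1,200.7,52))
cv2.imwrite('pics/t3.png',im)
```

```text
36 [435.  202.9] 16.9
45 [502.2 202.4] 21.5
54 [577.4 201.3] 26.2
63 [662.3 200.8] 30.1
```

View pics/t3.png

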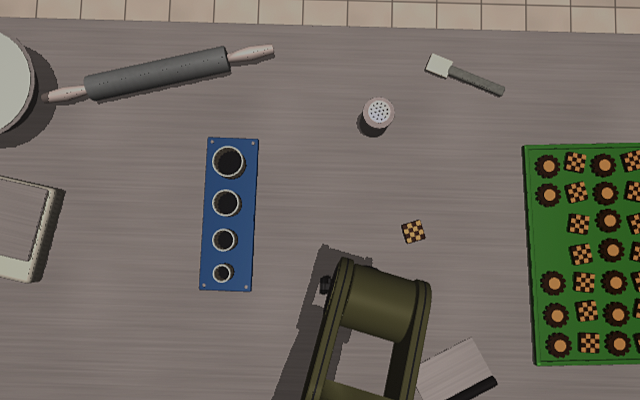

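The four cutters stand in a size-ordered row on the tray at (222,272), (223,239), (226,203) and (228,162), each within 0.7 mm of its disc. The cookie (413,232) and shaker (377,113) haven't moved, and the arm is clear.

```bash
python3 -c "
from rig import r
print(r.finish_job())"
```

```text
the job is handed in; nothing more can be done
None
```

All four cutters are on the tray in size order, upright and each within about 0.7 mm of its shadow; the cookie and shaker are where they were, and the job was handed in at about 28 s (no verdict shown).

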